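# Close up the row in a modular paint rack

## Task

Add the empty wooden paint block to the rack dock: set it down on the dock's open end, wells up, and push it in between the rails and the two sprung clamping shoes until the whole row is closed up tight against the end stop, with no gap left anywhere. Press it firmly home but do not ram the row, keep the two pots standing in their block, and leave the other pots, the side cutter and the miniature where they are.

Things in the scene. Friction and masses are not known exactly. Their poses are not given: they have to be found in the camera images.
- dock: fixed grey metal dock. Origin: middle of the channel at desk level; the channel runs along its y, end stop toward -y, open end toward +y; z up. Base plate 134 mm wide, y = -148 to +126 mm, 4 mm thick; blocks slide on it. Channel 102 mm wide between rails with tops at z = 22 mm, that end at y = 58 mm and then flare to 117 mm wide at y = 83 mm. Spring housings outside the rails, z up to 19 mm.
- shoe_line (a point): middle of the channel, on the base plate, midway between the two shoes (y = -12 mm of the dock); axes as the dock's. The end stop (pale metal bar across the channel, 12 mm thick, 23 mm high, clamped to the rails by two black screws) is adjustable: its face is 83 to 115 mm from here toward -y, wherever its owner has clamped it. Its setting is not given: it has to be felt or seen.
- apron (a point): middle of the open loading end, on top of the base plate (y = 92 mm of the dock); axes as the dock's. A block centred here stands clear of the shoes and just inside the flare, with 50 mm or more of free channel between it and the seated block.
- loose_block: the empty paint block, lying wells up on the 2 mm cutting mat: pale wood frame with black insert, 100 mm along its x, 60 mm along its y, 30 mm high, about 0.2 kg. Origin: centre of its underside, z up. Two round wells 35 mm wide and 16 mm deep at x = -21 and +21 mm. It is the same both ways round; its 60 mm runs along the dock.
- seated_block: the like block already in the dock, holding two pots, anywhere from 0 to 34 mm short of the end stop; it is loose and slides. Origin: centre of its underside, axes as the dock's.
- shoe_near (a joint): sprung steel clamping shoe in the -x rail (m): 0 = fully out, 5 mm into the channel; about 0.004 while a block's side holds it back. Flat for 14 mm, then sloped off over 12 mm at both ends: a block pushed in rides up the slope (some 5 to 15 N for both shoes, felt well before the end stop) and is then held by friction where it is left. Top at z = 17 mm of the dock.
- shoe_far (a joint): the same shoe in the +x rail
- orange_pot: paint pot with orange paint, 30 mm across, 49 mm high, standing in the -x well of the seated block; its top about 67 mm above the desk. Origin: centre of its underside, z up
- red_pot: paint pot with red paint, 30 mm across, 46 mm high, standing in the +x well of the seated block. Origin: centre of its underside, z up
- blue_pot: bystander: paint pot with blue paint, 33 mm across, 43 mm high, standing on the desk beyond the dock. Origin: centre of its underside
- green_pot: bystander: paint pot with green paint, 33 mm across, 46 mm high, standing on the desk beyond the dock. Origin: centre of its underside
- side_cutter: bystander: red-handled side cutter lying on the mat, 129 x 47 x 12 mm, jaws to its +x. Origin: centre of its underside
- grey_mini: bystander: grey plastic miniature, 26 mm round base, 34 mm high. Origin: centre of its underside
There are look-alikes about, which are no part of the job. What is shaped like the orange_pot but purple is not meant. Leave any purple look-alike of the loose_block alone.

How it is judged:
On the way:
1. the closed row is pressed firmly up against the end stop (over 10 N between the seated block and the dock, the blocks touching) (contact force between seated_block and dock above 10 N and y of loose_block in the frame of seated_block below 0.062 m and y of loose_block in the frame of dock below 0 m), for 0.1 s.
At the end, for the whole second after the job is handed in: The added block stands between the two shoes, both pressed back by its sides (over 2 mm), and within 2 mm of the seated block, flat on the base plate, wells up and square to the dock; the two pots still stand upright in their wells; nothing moves (value of joint each of shoe_near, shoe_far above 0.002 m and y of loose_block in the frame of dock below 0 m and z of loose_block in the frame of dock below 0.0065 m and y of loose_block in the frame of seated_block between 0.057 and 0.062 m and angle between loose_block's own z axis and vertical below 0.06 rad and angle between the y axis of loose_block and the y axis of dock, either way round below 0.04 rad and linear speed of loose_block below 0.01 m/s and angle between each of orange_pot, red_pot's own z axis and vertical below 0.15 rad and horizontal distance between each of orange_pot, red_pot and seated_block below 0.026 m); the robot touches nothing.
It fails at once if the row is rammed: more than 40 N between the two blocks or on the end stop (contact force between loose_block and seated_block above 40 N or contact force between seated_block and dock above 40 N).
It fails at once if a pot in the seated block is tipped (angle between any of orange_pot, red_pot's own z axis and vertical above 0.6 rad).
It fails at once if a bystander (blue pot, green pot, side cutter, miniature) is shifted by more than 15 mm (distance of any of blue_pot, green_pot, side_cutter, grey_mini from where it was at the start of the episode above 0.015 m).
It also fails if it takes over 50 s, if anything falls off the work surface, if the arm or the gripper's body presses on something with over 40 N, if the wrist force passes 120 N, or if a joint passes its speed limit or range.

## Robot

A 7-joint arm with a two-finger parallel gripper is mounted at the origin on a cart in front of the work surface, level with it; the furniture and walls round the work are solid. World frame = base frame: x ahead of the robot, y to its left, z up, the work surface at z = 0. Lengths are in m, angles in rad, forces in N, time in s.
With the tool pointing down it reaches from about 0.4 to 0.85 m from the base axis. Payload 4.4 kg.
Tool frame: the origin (TCP) lies midway between the tips of the shut fingers; the grasp point (between the pads) lies 19 mm behind it; z points along the fingers, y is the line along which they close (so a half turn about z gives the same grasp; the last joint's range is limited). The gripper opens to 94 mm and grips with 3 to 60 N. Pads are 16 mm wide; open, the fingers measure 119 mm over their backs; the gripper's body (75 mm by 177 mm) begins 78 mm behind the grasp point.
Start: joints at [-1.371, 0.628, 0.038, 1.517, -0.027, 0.996, -0.02], TCP at [0.171, 0.627, 0.168] pointing down, gripper open.
Joint ranges: [-3.06, 3.06], [-0.37, 2.12], [-1.25, 1.32], [0.18, 2.47], [-1.1, 4.24], [0.23, 1.98], [-2.94, 2.94]. Speed limits (rad/s): [2.57, 2.57, 3.14, 3.14, 3.14, 3.14, 3.14].

## Interface

Orientations are given as [roll, pitch, yaw] about the fixed x, y, z axes, in that order (R = Rz(yaw) Ry(pitch) Rx(roll)).
In Python, from station import robot gives the robot as it stands.
- The arm moves only by the tool send_rows, never from a script. Its arguments are lists of equal length, an entry for each row: "translation": the shift along the tool's x, y, z in cm, a list of three; "turn": the turn, a rotation vector about the tool's x, y, z in degrees, a list of three; "claw": the closure in counts, from 0 (fully open) to 255 (shut). In form: {"translation": [[dx, dy, dz], ...], "turn": [[wx, wy, wz], ...], "claw": [claw, ...]}. A call has 1 to 20 rows; each row is the pose to reach, as a shift and turn from the pose commanded when the call began, along the tool's axes at that moment; what a row does not reach only later rows make up. A row lasts 1/10 s, in which the tool goes at most 50 mm and 8.59 degrees, less where a joint would pass 70% of its speed; a pose out of reach is approached as far as the arm can. A call with a gripper value outside its range is refused whole. The fingers move at their own pace and stop on an object; "grip_force" is the grip in N (left out, the last holds). Time passes only in rows, so rows that repeat a pose let the fingers close. It gives the time, the measured TCP pose, the force, the opening and the grip force at its end, in the units of the state.
- robot.get_obs(): the state, without advancing time (a new reading comes with each control period).
- robot.grab_frame(name): name is "side" or "top" or "wrist"; returns a dict with "frame" (480x640x3 uint8, red, green, blue), "fov_y" (degrees; the focal length in pixels is half the picture's height over the tangent of half this angle, whatever the lens; pixels are square), "cx", "cy" (the principal point, pixels), "extrinsics" (4x4, takes a point from camera to world coordinates); the wrist camera has in their place "mount" (4x4, takes a point from camera to tool coordinates, whose origin is the TCP and whose axes are the flange's). Camera axes: x right, y down, z forward; pixel columns grow to the right and rows downward; lengths in m; the calibration is good to about 2 mm. A picture is of the moment at which its call begins: read the wrist's pose just before it. There is no depth.
- robot.job_done(): hands the job in; it is judged then, once.
The state is a dict: "clock": time; "qpos": joint angles; "qd": joint speeds; "joint_torque": joint torques, N m; "ee_pos": TCP position; "tcp_rot": TCP orientation; "contact_force": force on the tool from outside, world axes, zero at the start; "ft_torque": the same for the moment, N m; "width": finger opening in m; "finger_force": force on a finger pad.
Only numpy, scipy, OpenCV 4.12 (cv2) and the standard library are available. Lean on these libraries where they do the work, as an engineer would, in place of code of your own. Each camera call takes 0.05 s, during which the arm holds its last target. There are 200 camera calls.

## Working session

There is one attempt and no reset: what is moved stays moved. The work goes in short steps, Python scripts to look and compute and a tool call to move; the robot and the scene stay as the last step left them, time stands still between calls to the robot, and variables do not carry over. Pictures are saved under pics/ and viewed, at most 10 in all, crops included, and the job is handed in when it is done.

Besides the shell and the picture viewer there is one more tool, called after ">>>" as name(argument=value, ...), one argument or row to a line, values as JSON. send_rows: Moves the arm, as the interface text tells. Its arguments: {"type":"object","properties":{"translation":{"type":"array"},"turn":{"type":"array"},"claw":{"type":"array"},"grip_force":{"type":"number"}},"required":["translation","turn","claw"]}

```bash
ls; mkdir -p pics
python3 - <<'E'
from station import robot
import cv2,pickle
o=robot.get_obs();print({k:o[k] for k in('clock','ee_pos','tcp_rot','contact_force','width')})
d={}
for n in('side','top','wrist'):
    f=robot.grab_frame(n);d[n]=f;cv2.imwrite(f'pics/{n}0.png',f['frame'][:,:,::-1]);print(n,{k:v for k,v in f.items() if k!='frame'})
pickle.dump(d,open('f0.pkl','wb'))
E
```

```text
pics
{'clock': 0.0, 'ee_pos': array([0.1705268 , 0.62649777, 0.16728893]), 'tcp_rot': array([-3.13978968e+00,  4.15974355e-05,  2.87582401e+00]), 'contact_force': array([-0.80735228, -0.27580675,  1.02489895]), 'width': 0.09411177000716621}
side {'fov_y': 43.0012398640915, 'cx': 323.24331920794117, 'cy': 245.15551664955396, 'extrinsics': array([[-0.11261868,  0.75793814, -0.64253156,  1.51689692],
       [ 0.99359904,  0.08015422, -0.07960056,  0.22523702],
       [-0.00883068, -0.64738325, -0.76211347,  1.13735466],
       [ 0.        ,  0.        ,  0.        ,  1.        ]])}
top {'fov_y': 56.69353442761286, 'cx': 315.98325761939793, 'cy': 232.04161715214994, 'extrinsics': array([[ 0.03044001, -0.99319332,  0.11242971,  0.46711177],
       [-0.99934391, -0.03244952, -0.01608653,  0.12635829],
       [ 0.01962532, -0.11186627, -0.99352946,  1.07473359],
       [ 0.        ,  0.        ,  0.        ,  1.        ]])}
wrist {'fov_y': 63.458134881353686, 'cx': 320.02274211892234, 'cy': 242.773887844902, 'mount': array([[ 5.05311883e-04, -9.70391884e-01, -2.41535371e-01,
         7.06703851e-02],
       [ 9.99999839e-01,  5.52262074e-04, -1.26684688e-04,
        -3.67729829e-04],
       [ 2.56324618e-04, -2.41535268e-01,  9.70392008e-01,
        -2.16340175e-01],
       [ 0.00000000e+00,  0.00000000e+00,  0.00000000e+00,
         1.00000000e+00]])}
```

View pics/top0.png

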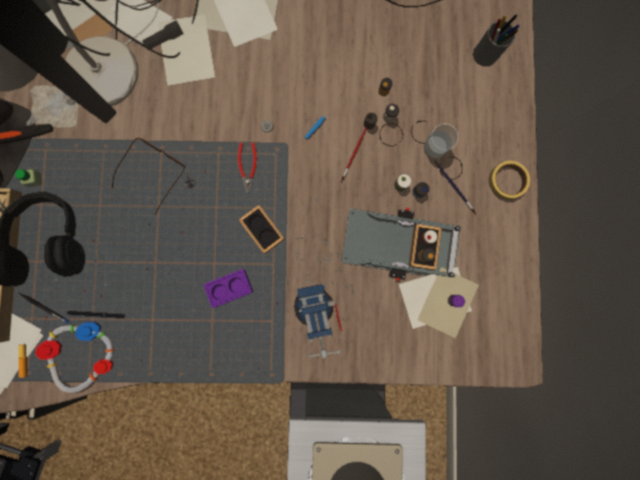

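View pics/side0.png

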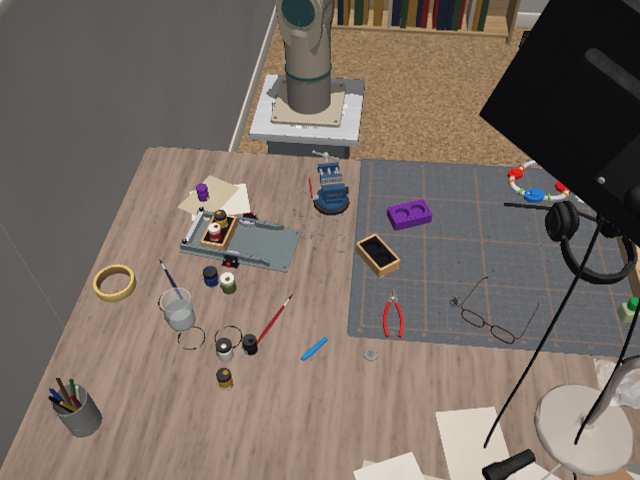

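The top view shows the loose block at about (262,229), the purple decoy at (228,288), and the dock from (346,240) to (458,250) with the seated block at (427,247). The side view shows the loose block at (378,254) and the dock around (240,240).

```bash
cat > h.py <<'E'
import numpy as np,cv2
from scipy.spatial.transform import Rotation as R
def K(f):
    F=f['frame'].shape[0]/2/np.tan(np.radians(f['fov_y'])/2)
    return np.array([[F,0,f['cx']],[0,F,f['cy']],[0,0,1.]])
def wristE(f,o):
    T=np.eye(4);T[:3,:3]=R.from_euler('xyz',o['tcp_rot']).as_matrix();T[:3,3]=o['ee_pos'];return T@f['mount']
def cast(f,uv,z,E=None):
    E=f['extrinsics'] if E is None else E
    uv=np.atleast_2d(np.float64(uv));d=np.c_[uv,np.ones(len(uv))]@np.linalg.inv(K(f)).T@E[:3,:3].T
    return E[:3,3]+d*((z-E[2,3])/d[:,2])[:,None]
def proj(f,p,E=None):
    E=f['extrinsics'] if E is None else E
    q=(np.atleast_2d(p)-E[:3,3])@E[:3,:3]@K(f).T;return q[:,:2]/q[:,2:]
E
python3 - <<'E'
import pickle,numpy as np,cv2
from h import *
d=pickle.load(open('f0.pkl','rb'));f=d['top'];im=f['frame']
hsv=cv2.cvtColor(im,cv2.COLOR_RGB2HSV)
for p in [(247,213),(262,229),(370,240),(427,228),(300,240),(395,218),(455,240),(230,290)]:print(p,hsv[p[1],p[0]])
a=cv2.resize(im[195:295,230:480],None,fx=3.2,fy=3.2,interpolation=3)
g=d['side']['frame'];b=cv2.resize(g[180:300,170:420],None,fx=3.2,fy=3.2,interpolation=3)
c=np.vstack([a,b])[:,:,::-1];c=c[:600] if 0 else cv2.resize(c,None,fx=.85,fy=.85,interpolation=3);print(c.shape)
cv2.imwrite('pics/crop.png',c)
E
```

```text
(247, 213) [ 15 110 155]
(262, 229) [12 35 36]
(370, 240) [ 65  15 103]
(427, 228) [ 14 129  99]
(300, 240) [ 12  86 131]
(395, 218) [ 51  18 100]
(455, 240) [ 16  17 166]
(230, 290) [141 160  97]
(598, 680, 3)
```

View pics/crop.png

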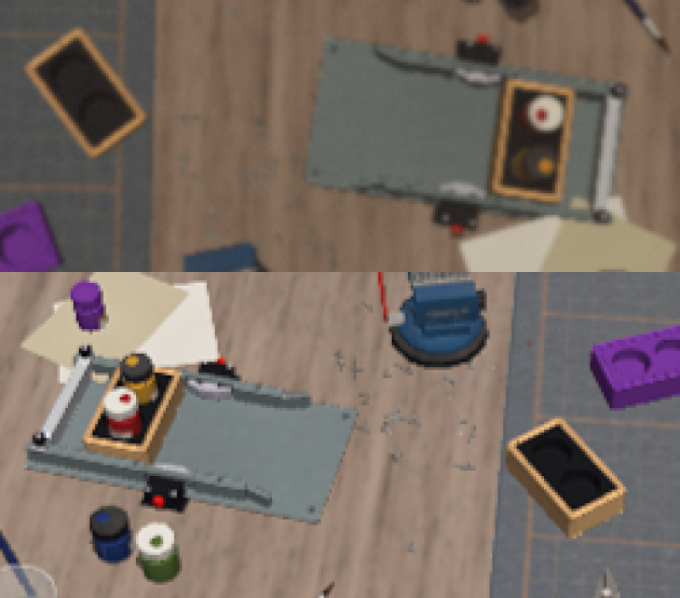

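The crop shows the loose block clear of everything. The dock's plate is visible with its open end on the left, and the seated block stands short of the stop bar.

Run:
```python
import pickle
from h import *
d=pickle.load(open('f0.pkl','rb'))
def comp(m,pt):
    n,l,s,c=cv2.connectedComponentsWithStats(m);ys,xs=np.where(l>0)
    i=np.argmin((xs-pt[0])**2+(ys-pt[1])**2);k=l[ys[i],xs[i]]
    return (l==k).astype(np.uint8)
def rect(P):
    c,(w,h),a=cv2.minAreaRect((P[:,:2]*1000).astype(np.float32));return np.round(c,1),round(w,1),round(h,1),round(a,1)
for n,lp,sp,dp in(('top',(247,213),(427,227),(370,240)),('side',(360,250),(203,238),(270,245))):
    f=d[n];hsv=cv2.cvtColor(f['frame'],cv2.COLOR_RGB2HSV)
    wood=cv2.inRange(hsv,(8,95,90),(22,255,255))
    for nm,p,z in(('loose',lp,.032),('seated',sp,.034)):
        w=np.zeros_like(wood);w[p[1]-30:p[1]+60,p[0]-35:p[0]+55]=wood[p[1]-30:p[1]+60,p[0]-35:p[0]+55]
        m=comp(w,p);ys,xs=np.where(m);print(n,nm,m.sum(),rect(cast(f,np.c_[xs,ys],z)))
    g=cv2.inRange(hsv,(35,6,40),(110,60,190));m=comp(cv2.morphologyEx(g,cv2.MORPH_OPEN,np.ones((3,3))),dp)
    ys,xs=np.where(m);print(n,'dock',m.sum(),rect(cast(f,np.c_[xs,ys],.004)))
    cv2.imwrite(f'pics/m_{n}.png',np.hstack([m*255,wood]))
    # corner estimates, by hand from crop
s=.85*3.2
T=np.array([(330,40),(306,185)])/s+[230,195]
S=np.array([(355,409),(318,521)])/s+[170,180]; S[:,1]=(np.array([409,521])-100*s)/s+180
print(cast(d['top'],T,.004),cast(d['side'],S,.004))
```

```text
top loose 409 (array([589. , 238.5]), 102.8, 61.2, 39.0)
top seated 415 (array([ 559.2, -149.4]), 62.7, 101.5, 82.4)
top dock 3066 (array([573.6, -41.6]), 157.0, 128.6, 82.7)
side loose 528 (array([600. , 239.1]), 115.0, 71.7, 38.9)
side seated 365 (array([ 566.7, -145.5]), 68.6, 111.9, 82.5)
side dock 3241 (array([561.7, -96.2]), 272.6, 147.0, 82.7)
[[0.64591751 0.02448312 0.004     ]
 [0.51538765 0.04294563 0.004     ]] [[0.51926426 0.04505257 0.004     ]
 [0.65142668 0.03092586 0.004     ]]
```

```bash
cat >> h.py <<'E'
def plan(o,pos,yaw):
    "translation (cm) and turn (deg) in tool axes to the tool-down pose"
    Rt=R.from_euler('xyz',o['tcp_rot']);G=R.from_euler('xyz',[np.pi,0,np.radians(yaw)])
    print('trans',np.round(Rt.inv().apply(np.array(pos)-o['ee_pos'])*100,2),'turn',np.round((Rt.inv()*G).as_rotvec(degrees=True),2))
E
python3 - <<'E'
from station import robot
from h import *
plan(robot.get_obs(),[.589,.2385,.15],39)
E
```

```text
trans [-50.57 -26.46   1.79] turn [-4.0000e-02  8.0000e-02  1.2577e+02]
```

>>> send_rows(
  translation=[
    [0,0,-4],
    [-50.5,-26.5,-3],
    [-50.5,-26.5,-3],
    [-50.5,-26.5,-3],
    [-50.5,-26.5,-3],
    [-50.5,-26.5,-3],
    [-50.5,-26.5,-3],
    [-50.5,-26.5,-3],
    [-50.5,-26.5,-3],
    [-50.5,-26.5,-3],
    [-50.5,-26.5,1.8],
    [-50.5,-26.5,1.8],
    [-50.5,-26.5,1.8],
    [-50.5,-26.5,1.8],
    [-50.5,-26.5,1.8],
    [-50.5,-26.5,1.8],
    [-50.5,-26.5,1.8],
    [-50.5,-26.5,1.8],
    [-50.5,-26.5,1.8],
    [-50.5,-26.5,1.8],
  ],
  turn=[
    [0,0,0],
    [0,0,126],
    [0,0,126],
    [0,0,126],
    [0,0,126],
    [0,0,126],
    [0,0,126],
    [0,0,126],
    [0,0,126],
    [0,0,126],
    [0,0,126],
    [0,0,126],
    [0,0,126],
    [0,0,126],
    [0,0,126],
    [0,0,126],
    [0,0,126],
    [0,0,126],
    [0,0,126],
    [0,0,126],
  ],
  claw=[0,0,0,0,0,0,0,0,0,0,0,0,0,0,0,0,0,0,0,0],
  grip_force=20,
)

```text
clock: 2.15
ee_pos: [0.5883, 0.2389, 0.1502]
tcp_rot: [-3.141, -0.0, 0.678]
contact_force: [0.6, 0.6, 0.4]
width: 0.0943
finger_force: 0.0
```

Run:
```python
from station import robot
from h import *
o=robot.get_obs();f=robot.grab_frame('wrist');E=wristE(f,o)
cv2.imwrite('pics/w1.png',f['frame'][:,:,::-1])
print(o['ee_pos'],o['tcp_rot'],proj(f,[[.589,.2385,.032]],E))
hsv=cv2.cvtColor(f['frame'],cv2.COLOR_RGB2HSV)
w=cv2.inRange(hsv,(8,95,90),(22,255,255))
w=cv2.morphologyEx(w,cv2.MORPH_OPEN,np.ones((3,3)))
n,l,s,c=cv2.connectedComponentsWithStats(w)
for i in np.argsort(-s[1:,4])[:3]+1:
    ys,xs=np.where(l==i);P=cast(f,np.c_[xs,ys],.032,E)
    print(s[i],cv2.minAreaRect((P[:,:2]*1000).astype(np.float32)))
```

```text
[0.5883088  0.23894601 0.15022809] [-3.14129459e+00 -1.31888055e-04  6.77834741e-01] [[321.43680414 226.58331242]]
[ 286  168   70  113 2274] ((588.6631469726562, 239.77255249023438), (100.36556243896484, 59.69247055053711), 38.7476692199707)
[ 49 348  26  78 527] ((304.2920227050781, 337.5641174316406), (89.60009002685547, 19.91585350036621), 25.399261474609375)
[567 349  25  76 506] ((624.2887573242188, -59.16923141479492), (87.77873229980469, 18.889097213745117), 53.15290832519531)
```

View pics/w1.png

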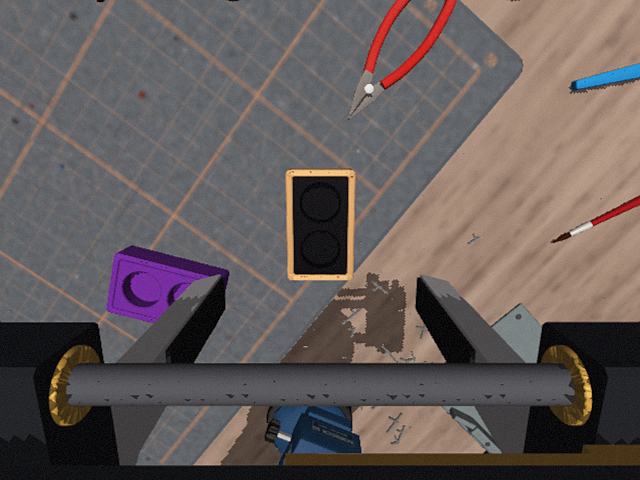

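The wrist view shows the loose block at (321,225), centred between the fingers, measuring 100 x 60 mm. The purple decoy and the side cutter are clear of the finger paths.

>>> send_rows(
  translation=[
    [0.1,0,4],
    [0.1,0,8],
    [0.1,0,11],
    [0.1,0,13],
    [0.1,0,14.2],
    [0.1,0,14.2],
    [0.1,0,14.2],
    [0.1,0,14.2],
    [0.1,0,14.2],
    [0.1,0,14.2],
    [0.1,0,14.2],
    [0.1,0,14.2],
    [0.1,0,14.2],
    [0.1,0,14.2],
    [0.1,0,13.2],
    [0.1,0,11.2],
    [0.1,0,8],
    [0.1,0,5],
    [0.1,0,5],
    [0.1,0,5],
  ],
  turn=[
    [0,0,0],
    [0,0,0],
    [0,0,0],
    [0,0,0],
    [0,0,0],
    [0,0,0],
    [0,0,0],
    [0,0,0],
    [0,0,0],
    [0,0,0],
    [0,0,0],
    [0,0,0],
    [0,0,0],
    [0,0,0],
    [0,0,0],
    [0,0,0],
    [0,0,0],
    [0,0,0],
    [0,0,0],
    [0,0,0],
  ],
  claw=[0,0,0,0,0,0,255,255,255,255,255,255,255,255,255,255,255,255,255,255],
  grip_force=25,
)

```text
clock: 4.2
ee_pos: [0.5894, 0.2398, 0.1011]
tcp_rot: [3.142, -0.002, 0.677]
contact_force: [0.2, -0.0, 0.1]
width: 0.0005
finger_force: 0.0
```

Run:
```python
from station import robot
from h import *
o=robot.get_obs();print(o['clock'],o['width'],o['finger_force'],o['contact_force'],o['ee_pos'])
u=np.array([.132,.991]);O=np.array([.566,-.089])
plan(o,[*(O+.092*u),.13],-7.6)
```

```text
4.2 0.000500593527754266 0.0 [ 0.21919457 -0.03630445  0.11291603] [0.58943673 0.23976119 0.10107381]
trans [-15.76  17.81  -2.92] turn [-3.000e-02 -8.000e-02  4.638e+01]
```

```bash
cat > look.py <<'E'
import sys
from station import robot
from h import *
z=float(sys.argv[2])
o=robot.get_obs();f=robot.grab_frame('wrist');E=wristE(f,o)
cv2.imwrite(f'pics/{sys.argv[1]}.png',f['frame'][:,:,::-1])
hsv=cv2.cvtColor(f['frame'],cv2.COLOR_RGB2HSV)
w=cv2.morphologyEx(cv2.inRange(hsv,(8,95,90),(22,255,255)),cv2.MORPH_OPEN,np.ones((3,3)))
n,l,s,c=cv2.connectedComponentsWithStats(w)
print(o['ee_pos'],o['tcp_rot'],o['width'])
for i in np.argsort(-s[1:,4])[:4]+1:
    ys,xs=np.where(l==i);P=cast(f,np.c_[xs,ys],z,E)
    print(s[i],cv2.minAreaRect((P[:,:2]*1000).astype(np.float32)))
E
python3 look.py w2 .032
```

```text
[0.58943673 0.23976119 0.10107381] [ 3.14155506e+00 -1.51449677e-03  6.76828417e-01] 0.000500593527754266
[ 280  173   81  130 2633] ((589.1193237304688, 240.19515991210938), (100.34960174560547, 59.51286315917969), 38.90890884399414)
[310 348   7  78 375] ((486.648681640625, 165.41220092773438), (73.0562973022461, 4.916889190673828), 39.52296829223633)
[325 376   6  26 126] ((493.5997619628906, 155.16921997070312), (23.774049758911133, 4.179519176483154), 38.98577880859375)
[325 348   5  27 125] ((513.2559814453125, 171.64312744140625), (23.790178298950195, 3.3015804290771484), 38.985843658447266)
```

View pics/w2.png

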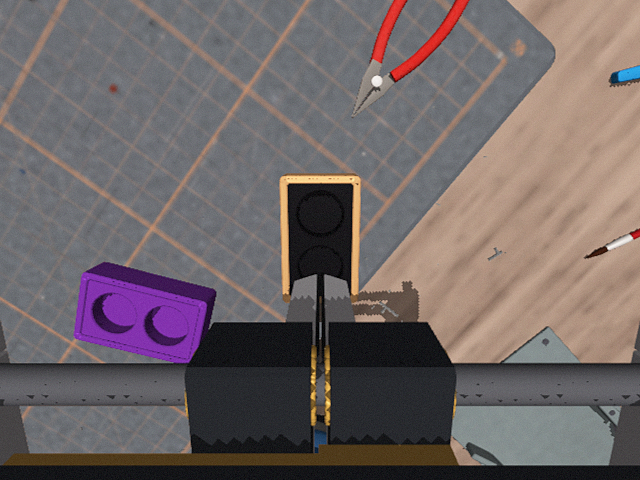

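The block has not moved: it sits at (320,238) and the fingers shut above it, so the closing was too slow before the lift. I'll lower again and check the closure before lifting.

>>> send_rows(
  translation=[
    [0,0,0],
    [0,0,0],
    [0,0,0],
    [0,0,0],
    [0,0,0],
    [0,0,0],
    [0,0,0],
    [0,0,0],
    [0,0,0],
    [0,0,0],
    [0,0,0],
    [0,0,0],
  ],
  turn=[
    [0,0,0],
    [0,0,0],
    [0,0,0],
    [0,0,0],
    [0,0,0],
    [0,0,0],
    [0,0,0],
    [0,0,0],
    [0,0,0],
    [0,0,0],
    [0,0,0],
    [0,0,0],
  ],
  claw=[0,0,0,0,0,0,0,0,0,0,0,0],
)

```text
clock: 5.45
ee_pos: [0.5891, 0.2395, 0.1002]
tcp_rot: [-3.142, -0.0, 0.677]
contact_force: [-0.2, -0.0, -0.2]
width: 0.0925
finger_force: 0.0
```

>>> send_rows(
  translation=[
    [0,0,4],
    [0,0,7],
    [0,0,8.5],
    [0,0,9.4],
    [0,0,9.4],
    [0,0,9.4],
    [0,0,9.4],
    [0,0,9.4],
    [0,0,9.4],
    [0,0,9.4],
    [0,0,9.4],
    [0,0,9.4],
    [0,0,9.4],
    [0,0,9.4],
    [0,0,9.4],
    [0,0,9.4],
  ],
  turn=[
    [0,0,0],
    [0,0,0],
    [0,0,0],
    [0,0,0],
    [0,0,0],
    [0,0,0],
    [0,0,0],
    [0,0,0],
    [0,0,0],
    [0,0,0],
    [0,0,0],
    [0,0,0],
    [0,0,0],
    [0,0,0],
    [0,0,0],
    [0,0,0],
  ],
  claw=[0,0,0,0,0,255,255,255,255,255,255,255,255,255,255,255],
  grip_force=40,
)

```text
clock: 7.05
ee_pos: [0.5891, 0.2394, 0.0061]
tcp_rot: [-3.142, 0.0, 0.677]
contact_force: [-0.3, 0.5, 0.3]
width: 0.0093
finger_force: 0.0
```

```bash
python3 look.py w3 .032
python3 - <<'E'
from station import robot
from h import *
f=robot.grab_frame('side');a=f['frame'][180:330,290:490]
b=cv2.imread('pics/w3.png')[:,:,::-1]
a=cv2.resize(a,None,fx=2.2,fy=2.2);b=cv2.resize(b,(440,330))
cv2.imwrite('pics/c3.png',np.hstack([a[:330],b])[:,:800,::-1])
E
```

```text
[0.58914759 0.23943234 0.00612838] [-3.14158905e+00  4.32977030e-05  6.76616913e-01] 0.009303334705424752
[ 260  183  121  139 4645] ((600.7398681640625, 249.2696990966797), (72.98869323730469, 59.24161148071289), 38.80126953125)
[285 348   9  78 406] ((529.9373779296875, 214.77902221679688), (48.97069549560547, 3.7963218688964844), 36.41141128540039)
[346 347   9  35 165] ((562.9345703125, 197.02423095703125), (20.95439910888672, 3.556978225708008), 46.80100631713867)
[347 404   9  22 125] ((538.2735595703125, 176.4808349609375), (13.882050514221191, 4.205658435821533), 35.09956741333008)
```

View pics/c3.png

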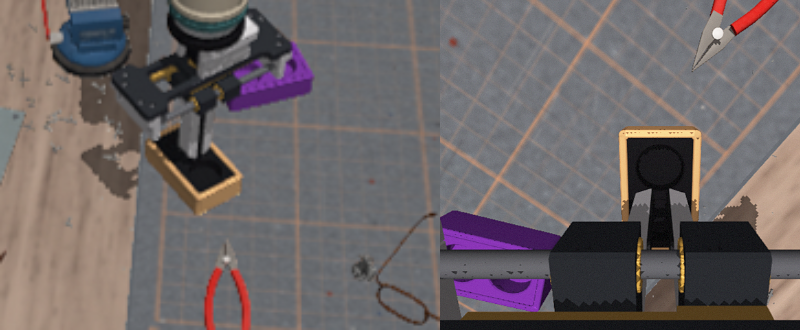

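The crops show the fingers nearly shut at the block's centre with no force and no block motion, as if they met nothing. I'll raise the fingers and probe by touch for where the block's surface really is.

>>> send_rows(
  translation=[
    [0,0,0],
    [0,0,0],
    [0,0,-2],
    [0,0,-5],
    [0,0,-5],
    [0,0,-5],
  ],
  turn=[
    [0,0,0],
    [0,0,0],
    [0,0,0],
    [0,0,0],
    [0,0,0],
    [0,0,0],
  ],
  claw=[255,255,255,255,255,255],
)

```text
clock: 7.75
ee_pos: [0.5894, 0.2397, 0.0566]
tcp_rot: [3.142, -0.001, 0.677]
contact_force: [-0.1, -0.2, -0.6]
width: 0.0004
finger_force: 0.0
```

```bash
python3 look.py w4 .032
python3 - <<'E'
from h import *
a=cv2.imread('pics/w3.png')[150:390,180:460];b=cv2.imread('pics/w4.png')[150:390,180:460]
cv2.imwrite('pics/c4.png',cv2.resize(np.hstack([a,b]),(800,343)))
E
```

```text
[0.58940383 0.23972736 0.05661106] [ 3.14157761e+00 -1.14403654e-03  6.76796267e-01] 0.0004242756108129734
[ 273  177   95  145 3526] ((591.287353515625, 241.6944580078125), (95.95777893066406, 59.30631637573242), 38.82121658325195)
[324 347   7  78 394] ((517.9076538085938, 176.34844970703125), (61.61140441894531, 4.305182456970215), 38.94850540161133)
[310 359   7  67 325] ((507.7434997558594, 180.99139404296875), (53.29719924926758, 3.9644038677215576), 39.721435546875)
[311 348   5  10  44] ((532.5027465820312, 200.65652465820312), (6.875977993011475, 2.7608697414398193), 38.62652587890625)
```

View pics/c4.png

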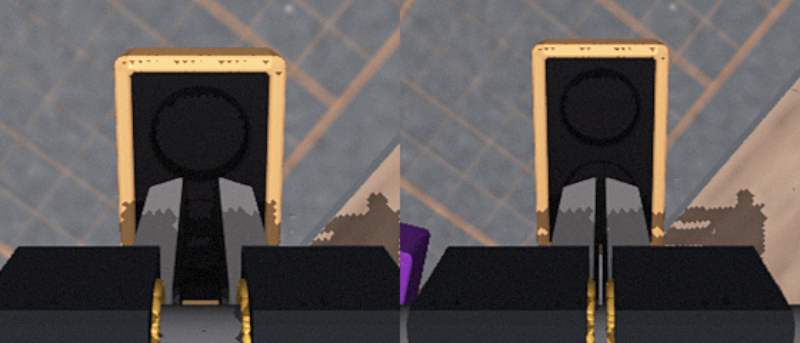

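>>> send_rows(
  translation=[
    [0,2.4,0],
    [0,2.4,1],
    [0,2.4,2.2],
    [0,2.4,2.4],
    [0,2.4,2.6],
    [0,2.4,2.6],
  ],
  turn=[
    [0,0,0],
    [0,0,0],
    [0,0,0],
    [0,0,0],
    [0,0,0],
    [0,0,0],
  ],
  claw=[255,255,255,255,255,255],
)

```text
clock: 8.4
ee_pos: [0.6035, 0.2214, 0.0296]
tcp_rot: [-3.141, 0.001, 0.677]
contact_force: [-0.6, -0.1, 0.8]
width: 0.0005
finger_force: 0.0
```

```bash
python3 look.py w5 .032;python3 -c "
from station import robot
o=robot.get_obs();print(o)"
```

```text
[0.60347866 0.22140095 0.0295581 ] [-3.14093235e+00  8.07490430e-04  6.77461988e-01] 0.0005281677876023558
[ 225  179  107  143 3597] ((596.076416015625, 245.91506958007812), (83.85227966308594, 59.31135559082031), 39.239662170410156)
[310 383   7  43 226] ((530.4782104492188, 168.7625732421875), (30.721742630004883, 3.6718640327453613), 40.651485443115234)
[325 348   5  34 163] ((557.8878784179688, 179.60340881347656), (22.7871036529541, 2.493903398513794), 39.023677825927734)
[311 348   5  33 148] ((552.7293090820312, 186.56121826171875), (22.086393356323242, 2.481785535812378), 38.66364669799805)
{'clock': 8.45, 'qpos': array([-0.69859959,  0.84897714,  0.53282159,  1.66081958, -0.56625343,
        0.79110037, -0.80004298]), 'qd': array([ 0.00130774, -0.00820549,  0.00521163, -0.0043412 ,  0.00150332,
        0.00089284, -0.00049122]), 'joint_torque': array([-2.36042583e-02, -5.66873538e+01,  9.06724066e+00, -1.32683927e+01,
       -4.23378660e-02, -3.44250246e-02,  2.58786415e-03]), 'ee_pos': array([0.60383576, 0.22130891, 0.03000272]), 'tcp_rot': array([-3.14126031e+00,  2.17015456e-04,  6.77364766e-01]), 'contact_force': array([-0.52845752,  0.23250581, -0.35654646]), 'ft_torque': array([-0.11350593,  0.14417745,  0.04404597]), 'finger_force': 0.0, 'width': 8.674215839158105e-05}
```

>>> send_rows(
  translation=[
    [0,0,0.2],
    [0,0,0.4],
    [0,0,0.6],
    [0,0,0.8],
    [0,0,1.0],
    [0,0,1.0],
  ],
  turn=[
    [0,0,0],
    [0,0,0],
    [0,0,0],
    [0,0,0],
    [0,0,0],
    [0,0,0],
  ],
  claw=[255,255,255,255,255,255],
)

```text
clock: 9.05
ee_pos: [0.6039, 0.2207, 0.0198]
tcp_rot: [-3.141, 0.001, 0.677]
contact_force: [1.0, -0.0, -0.4]
width: 0.0003
finger_force: 0.0
```

Run:
```python
from station import robot
from h import *
o=robot.get_obs();P=[o['ee_pos']]
s=robot.grab_frame('side');t=robot.grab_frame('top');w=robot.grab_frame('wrist');E=wristE(w,o)
out=[]
for f,e in((s,None),(t,None),(w,E)):
    u=proj(f,P,e)[0];print(u)
    im=f['frame'].copy()
    h=(45,60) if e is None else (120,160)
    c=np.round(u).astype(int); k=im[c[1]-h[0]:c[1]+h[0],c[0]-h[1]:c[0]+h[1]]
    k=cv2.resize(k,(400,300),interpolation=2);cv2.drawMarker(k,(200,150),(0,255,0),0,12,1);out.append(k)
out.append(np.zeros_like(out[0]))
cv2.imwrite('pics/c6.png',np.vstack([np.hstack(out[:2]),np.hstack(out[2:])])[:,:,::-1])
```

```text
[369.03873805 258.33664388]
[269.57809179 223.28558857]
[320.63933825 268.00268137]
```

View pics/c6.png

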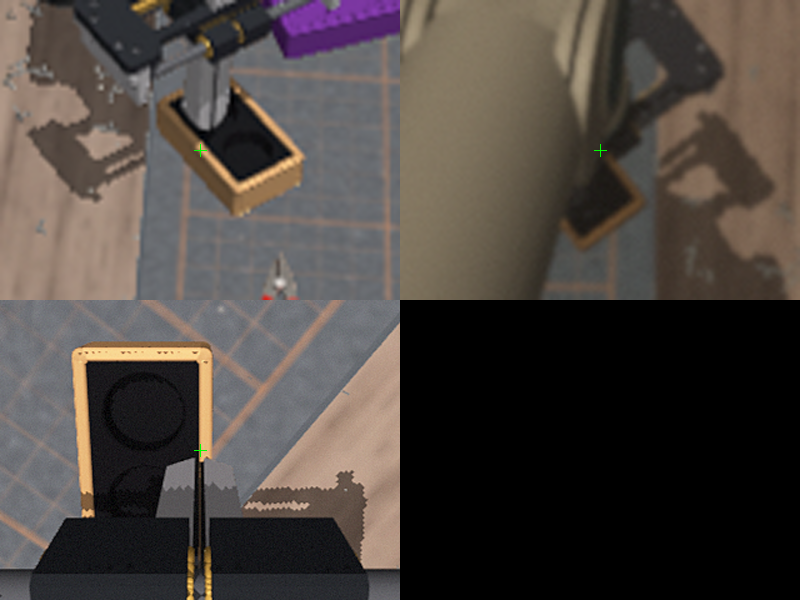

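The side crop shows the real fingertips at about (205,125), roughly 25 mm above the projected reported TCP at (200,150). The wrist crop agrees once the pad's front face is allowed for. The reported TCP is therefore well beyond the real tips, so I'll measure the offset by touching the block's rim (z = 32 mm).

>>> send_rows(
  translation=[
    [0,0.2,0.1],
    [0,0.2,0.2],
    [0,0.2,0.3],
    [0,0.2,0.4],
    [0,0.2,0.5],
    [0,0.2,0.5],
  ],
  turn=[
    [0,0,0],
    [0,0,0],
    [0,0,0],
    [0,0,0],
    [0,0,0],
    [0,0,0],
  ],
  claw=[255,255,255,255,255,255],
)

```text
clock: 9.8
ee_pos: [0.6053, 0.2192, 0.015]
tcp_rot: [-3.141, 0.0, 0.677]
contact_force: [0.3, 0.3, 0.1]
width: 0.0002
finger_force: 0.0
```

>>> send_rows(
  translation=[
    [0,0,0.2],
    [0,0,0.4],
    [0,0,0.5],
    [0,0,0.6],
    [0,0,0.7],
    [0,0,0.7],
  ],
  turn=[
    [0,0,0],
    [0,0,0],
    [0,0,0],
    [0,0,0],
    [0,0,0],
    [0,0,0],
  ],
  claw=[255,255,255,255,255,255],
)

```text
clock: 10.4
ee_pos: [0.6053, 0.2192, 0.008]
tcp_rot: [-3.141, 0.0, 0.677]
contact_force: [-0.4, -0.3, -0.7]
width: 0.0007
finger_force: 0.0
```

>>> send_rows(
  translation=[
    [0,0,0.1],
    [0,0,0.2],
    [0,0,0.3],
    [0,0,0.4],
    [0,0,0.5],
    [0,0,0.6],
    [0,0,0.6],
  ],
  turn=[
    [0,0,0],
    [0,0,0],
    [0,0,0],
    [0,0,0],
    [0,0,0],
    [0,0,0],
    [0,0,0],
  ],
  claw=[255,255,255,255,255,255,255],
)

```text
clock: 11.1
ee_pos: [0.6053, 0.2192, 0.002]
tcp_rot: [-3.141, 0.0, 0.677]
contact_force: [-0.3, 0.3, -0.5]
width: 0.0004
finger_force: 0.0
```

>>> send_rows(
  translation=[
    [0,0,0.1],
    [0,0,0.2],
    [0,0,0.3],
    [0,0,0.4],
    [0,0,0.5],
    [0,0,0.5],
  ],
  turn=[
    [0,0,0],
    [0,0,0],
    [0,0,0],
    [0,0,0],
    [0,0,0],
    [0,0,0],
  ],
  claw=[255,255,255,255,255,255],
)

```text
clock: 11.7
ee_pos: [0.6053, 0.2192, -0.003]
tcp_rot: [-3.141, 0.0, 0.677]
contact_force: [-0.0, 0.0, -0.0]
width: 0.0005
finger_force: 0.0
```

Run:
```python
from station import robot
from h import *
o=robot.get_obs();print(o['ee_pos'],o['contact_force'])
P=[o['ee_pos']+[0,0,k] for k in(0,.034)]
s=robot.grab_frame('side');w=robot.grab_frame('wrist');E=wristE(w,o)
out=[]
for f,e in((s,None),(w,E)):
    u=proj(f,P,e);im=f['frame'];h=(45,60) if e is None else (120,160)
    c=np.round(u[0]).astype(int); k=cv2.resize(im[c[1]-h[0]:c[1]+h[0],c[0]-h[1]:c[0]+h[1]],(400,300),interpolation=2)
    for q,col in zip(u,((0,255,0),(255,0,255))):
        v=((q-c+[h[1],h[0]])*200/h[1]).astype(int);cv2.drawMarker(k,tuple(map(int,v)),col,0,12,1)
    out.append(k)
cv2.imwrite('pics/c7.png',np.hstack(out)[:,:,::-1])
```

```text
[ 0.60530866  0.21917967 -0.00301378] [-0.03600945  0.01592894 -0.04949703]
```

View pics/c7.png

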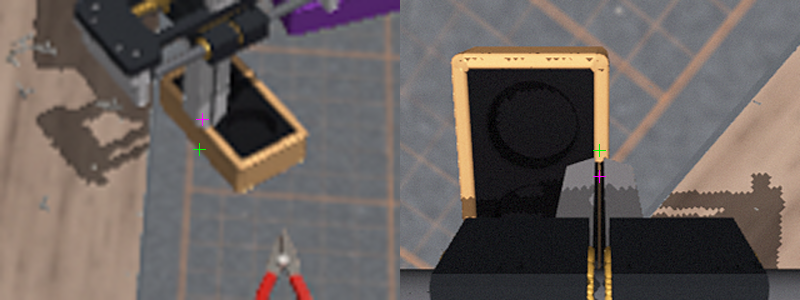

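The side crop shows the tips' lower edge at around (205-225,105-130), close to the +34 mm marker at (202,119), just above the rim. I'll keep going down in small steps.

>>> send_rows(
  translation=[
    [0,0,0.1],
    [0,0,0.2],
    [0,0,0.3],
    [0,0,0.4],
    [0,0,0.4],
  ],
  turn=[
    [0,0,0],
    [0,0,0],
    [0,0,0],
    [0,0,0],
    [0,0,0],
  ],
  claw=[255,255,255,255,255],
)

```text
clock: 12.3
ee_pos: [0.6056, 0.2192, -0.0051]
tcp_rot: [-3.141, -0.001, 0.677]
contact_force: [-4.7, -0.7, 10.8]
width: 0.0005
finger_force: 6.0
```

Contact came at reported z = -0.005 on the 32 mm rim, so the real tips sit about 37 mm behind the reported TCP. To put the tips at z ≈ 6 mm I'll command z ≈ -0.031.

>>> send_rows(
  translation=[
    [0,0,-1.5],
    [0,0,-3],
    [0,-2.7,-3],
    [0,-2.7,-3],
    [0,-2.7,-3],
    [0,-2.7,-3],
    [0,-2.7,-3],
    [0,-2.7,-3],
    [0,-2.7,-3],
    [0,-2.7,-3],
    [0,-2.7,-3],
    [0,-2.7,-3],
    [0,-2.7,-3],
    [0,-2.7,-1.5],
    [0,-2.7,0],
    [0,-2.7,1],
    [0,-2.7,2],
    [0,-2.7,2.4],
    [0,-2.7,2.4],
    [0,-2.7,2.4],
  ],
  turn=[
    [0,0,0],
    [0,0,0],
    [0,0,0],
    [0,0,0],
    [0,0,0],
    [0,0,0],
    [0,0,0],
    [0,0,0],
    [0,0,0],
    [0,0,0],
    [0,0,0],
    [0,0,0],
    [0,0,0],
    [0,0,0],
    [0,0,0],
    [0,0,0],
    [0,0,0],
    [0,0,0],
    [0,0,0],
    [0,0,0],
  ],
  claw=[0,0,0,0,0,0,0,0,0,0,0,0,0,0,0,0,0,0,0,0],
)

```text
clock: 14.3
ee_pos: [0.5889, 0.2402, -0.0306]
tcp_rot: [3.141, -0.0, 0.677]
contact_force: [0.7, -1.0, -0.5]
width: 0.0938
finger_force: 0.0
```

>>> send_rows(
  translation=[
    [0,0,0],
    [0,0,0],
    [0,0,0],
    [0,0,0],
    [0,0,0],
    [0,0,0],
    [0,0,0],
    [0,0,0],
  ],
  turn=[
    [0,0,0],
    [0,0,0],
    [0,0,0],
    [0,0,0],
    [0,0,0],
    [0,0,0],
    [0,0,0],
    [0,0,0],
  ],
  claw=[255,255,255,255,255,255,255,255],
  grip_force=30,
)

```text
clock: 15.1
ee_pos: [0.5887, 0.2402, -0.0307]
tcp_rot: [3.141, -0.0, 0.677]
contact_force: [0.3, -0.2, 2.4]
width: 0.06
finger_force: 30.0
```

Run:
```python
from station import robot
from h import *
plan(robot.get_obs(),[.580,.0102,.08],-7.6)
```

```text
trans [-15.08  17.39 -11.07] turn [-0.000e+00 -2.000e-02  4.637e+01]
```

>>> send_rows(
  translation=[
    [0,0,-2],
    [0,0,-5],
    [0,0,-8],
    [-4,4,-11],
    [-8,8,-11],
    [-11,12,-11],
    [-15.1,17.4,-11],
    [-15.1,17.4,-11],
    [-15.1,17.4,-11],
    [-15.1,17.4,-11],
    [-15.1,17.4,-11],
    [-15.1,17.4,-11],
    [-15.1,17.4,-11],
  ],
  turn=[
    [0,0,0],
    [0,0,0],
    [0,0,0],
    [0,0,8],
    [0,0,16],
    [0,0,24],
    [0,0,32],
    [0,0,40],
    [0,0,46.4],
    [0,0,46.4],
    [0,0,46.4],
    [0,0,46.4],
    [0,0,46.4],
  ],
  claw=[255,255,255,255,255,255,255,255,255,255,255,255,255],
)

```text
clock: 16.4
ee_pos: [0.5797, 0.0114, 0.079]
tcp_rot: [-3.141, 0.0, -0.13]
contact_force: [0.2, -0.5, -0.8]
width: 0.0601
finger_force: 30.0
```

```bash
python3 look.py w8 .034
python3 - <<'E'
from h import *
import pickle
from station import robot
o=robot.get_obs();f=robot.grab_frame('wrist');E=wristE(f,o);pickle.dump((o,f),open('w8.pkl','wb'))
print(o['width'],o['finger_force'],proj(f,[[.5592,-.1494,.034]],E))
t=robot.grab_frame('top');cv2.imwrite('pics/t8.png',t['frame'][:,:,::-1])
E
```

```text
[0.57967122 0.01136617 0.07898577] [-3.14095939e+00  4.17727217e-04 -1.30108777e-01] 0.06006350607468143
[ 246  191  148  172 7090] ((555.3741455078125, 14.189857482910156), (100.86836242675781, 128.32666015625), 82.577392578125)
[ 492  174  116  141 4145] ((560.1321411132812, -144.1094970703125), (71.93955993652344, 100.53695678710938), 82.587158203125)
[ 256  406  129    9 1018] ((450.36260986328125, 27.913785934448242), (99.55683135986328, 7.19910192489624), 82.59556579589844)
[530 254  43  44 847] ((541.4933471679688, -144.68624877929688), (25.975868225097656, 29.08680534362793), 48.79617691040039)
0.06022436775114791 29.999647736549377 [[551.96070839 247.40694017]]
```

>>> send_rows(
  translation=[
    [0.1,0,4],
    [0.1,0,7],
    [0.1,0,9],
    [0.1,0,10],
    [0.1,0,10.4],
    [0.1,0,10.6],
    [0.1,0,10.7],
    [0.1,0,10.7],
  ],
  turn=[
    [0,0,0],
    [0,0,0],
    [0,0,0],
    [0,0,0],
    [0,0,0],
    [0,0,0],
    [0,0,0],
    [0,0,0],
  ],
  claw=[255,255,255,255,255,255,255,255],
)

```text
clock: 17.35
ee_pos: [0.5814, 0.0099, -0.0271]
tcp_rot: [-3.141, -0.001, -0.133]
contact_force: [-0.1, -0.3, -1.7]
width: 0.0598
finger_force: 30.0
```

>>> send_rows(
  translation=[
    [0,0,0.1],
    [0,0,0.15],
    [0,0,0.15],
    [0,0,0.15],
    [0,0,0.15],
    [0,0,0.15],
    [0,0,0.15],
    [0,0,0.15],
    [0,0,-2],
    [0,0,-6],
    [0,0,-9],
    [0,0,-9],
    [0,0,-9],
  ],
  turn=[
    [0,0,0],
    [0,0,0],
    [0,0,0],
    [0,0,0],
    [0,0,0],
    [0,0,0],
    [0,0,0],
    [0,0,0],
    [0,0,0],
    [0,0,0],
    [0,0,0],
    [0,0,0],
    [0,0,0],
  ],
  claw=[255,255,20,20,20,20,20,20,20,20,20,20,20],
)

```text
clock: 18.65
ee_pos: [0.5809, 0.0103, 0.0624]
tcp_rot: [-3.141, -0.001, -0.133]
contact_force: [-0.5, 0.2, -1.0]
width: 0.0868
finger_force: 0.0
```

```bash
python3 look.py w9 .034
python3 - <<'E'
from station import robot
from h import *
o=robot.get_obs();print(o['width'])
u=np.array([.1291,.9916]);c=np.array([.5814,.0099])
plan(o,[*(c+.09*u),.062],82.58)
E
```

```text
[0.58092409 0.01030642 0.0623967 ] [-3.14090656e+00 -7.36548432e-04 -1.32788396e-01] 0.08677806161687623
[ 273  179   96  146 3772] ((580.7095336914062, 9.78125), (59.8570671081543, 98.48649597167969), 82.42164611816406)
[ 511  177  114  149 2910] ((561.994140625, -147.24412536621094), (71.2811508178711, 101.4049301147461), 86.5345458984375)
[543 263  45  39 818] ((544.3583374023438, -146.73974609375), (24.848403930664062, 25.42153549194336), 41.79039764404297)
[544 350  28  75 686] ((460.1581726074219, -146.69235229492188), (19.309253692626953, 61.58891677856445), 87.00287628173828)
0.08673512548047799
trans [ 0.1  -8.97 -0.04] turn [-7.000e-02  3.000e-02 -9.019e+01]
```

>>> send_rows(
  translation=[
    [0,-2,0],
    [0,-4,0],
    [0,-7,0],
    [0,-7,0],
    [0,-7,0],
    [0,-7,0],
    [0,-7,0],
    [0,-7,0],
    [0,-7,0],
    [0,-7,0],
    [0,-7,0],
    [0,-7,2],
    [0,-7,5],
    [0,-7,8],
    [0,-7,8.9],
    [0,-7,8.9],
    [0,-7,8.9],
  ],
  turn=[
    [0,0,-8],
    [0,0,-16],
    [0,0,-24],
    [0,0,-32],
    [0,0,-40],
    [0,0,-48],
    [0,0,-56],
    [0,0,-64],
    [0,0,-72],
    [0,0,-80],
    [0,0,-90],
    [0,0,-90],
    [0,0,-90],
    [0,0,-90],
    [0,0,-90],
    [0,0,-90],
    [0,0,-90],
  ],
  claw=[120,120,120,120,120,120,120,120,120,120,120,120,120,120,120,120,120],
)

```text
clock: 20.4
ee_pos: [0.5903, 0.0792, -0.0266]
tcp_rot: [3.141, -0.0, 1.437]
contact_force: [0.5, -0.8, 0.2]
width: 0.0497
finger_force: 0.0
```

Run:
```python
from station import robot
from h import *
o=robot.get_obs();print(o['width'],o['ee_pos'],o['tcp_rot'],np.degrees(o['tcp_rot'][2]),o['contact_force'])
u=np.array([.1291,.9916]);c=np.array([.5807,.0098]);l=np.array([.9916,-.1291])
print('along,lat from block',(o['ee_pos'][:2]-c)@u,(o['ee_pos'][:2]-c)@l)
```

```text
0.04966551307416165 [ 0.59031047  0.07916814 -0.02656747] [ 3.14142103e+00 -2.64624604e-05  1.43742472e+00] 82.35836977255295 [ 0.54020775 -0.83630766  0.16507018]
along,lat from block 0.07002615788591827 0.0005743131990569197
```

>>> send_rows(
  translation=[
    [-0.6,0,0],
    [-1.2,0,0],
    [-1.8,0,0],
    [-2.2,0,0],
    [-2.6,0,0],
    [-3,0,0],
    [-3.4,0,0],
    [-3.8,0,0],
    [-4.2,0,0],
    [-4.6,0,0],
    [-5,0,0],
    [-5.4,0,0],
    [-5.8,0,0],
    [-6.2,0,0],
    [-6.6,0,0],
    [-7,0,0],
    [-7.5,0,0],
    [-8,0,0],
    [-8.5,0,0],
    [-8.5,0,0],
  ],
  turn=[
    [0,0,0],
    [0,0,0],
    [0,0,0],
    [0,0,0],
    [0,0,0],
    [0,0,0],
    [0,0,0],
    [0,0,0],
    [0,0,0],
    [0,0,0],
    [0,0,0],
    [0,0,0],
    [0,0,0],
    [0,0,0],
    [0,0,0],
    [0,0,0],
    [0,0,0],
    [0,0,0],
    [0,0,0],
    [0,0,0],
  ],
  claw=[120,120,120,120,120,120,120,120,120,120,120,120,120,120,120,120,120,120,120,120],
)

```text
clock: 22.4
ee_pos: [0.5784, -0.0066, -0.0269]
tcp_rot: [-3.141, 0.001, 1.436]
contact_force: [0.3, -0.7, 0.3]
width: 0.0497
finger_force: 0.0
```

```bash
python3 look.py w10 .034
cat > st.py <<'E'
from station import robot
from h import *
o=robot.get_obs();u=np.array([.1291,.9916])
p=o['ee_pos'][:2]-np.array([.5807,.0098]);F=o['contact_force']
print('t',o['clock'],'along',round(p@u*1000,2),'lat',round(p@[.9916,-.1291]*1000,2),'yaw',np.degrees(o['tcp_rot'][2]),'F along',F[:2]@u,'lat',F[:2]@[.9916,-.1291],'z',F[2],'w',o['width'])
E
python3 st.py
```

```text
[ 0.57839169 -0.00663016 -0.02692066] [-3.14134130e+00  1.07705317e-03  1.43609692e+00] 0.049682633041507995
[ 225  437  192   11 1898] ((568.9935302734375, -72.27777099609375), (5.605369567871094, 90.74604034423828), 82.36799621582031)
[ 261  333  120   12 1285] ((576.1983032226562, -18.87441062927246), (5.318536758422852, 52.50919723510742), 82.34510803222656)
[172 350  16  74 476] ((508.918212890625, -34.28483581542969), (38.47883605957031, 5.421408176422119), 73.68712615966797)
[457 376  11  49 266] ((637.1204223632812, -58.598655700683594), (25.311647415161133, 3.807407855987549), 81.89632415771484)
t 22.45 along -16.05 lat -0.2 yaw 82.30422862353751 F along 0.910580460376192 lat -0.4155765937122478 z -0.1018841901261457 w 0.049882757412705744
```

>>> send_rows(
  translation=[
    [-0.3,0,0],
    [-0.5,0,0],
    [-0.7,0,0],
    [-0.9,0,0],
    [-1.1,0,0],
    [-1.3,0,0],
    [-1.5,0,0],
    [-1.7,0,0],
    [-1.9,0,0],
    [-2.1,0,0],
    [-2.3,0,0],
    [-2.5,0,0],
  ],
  turn=[
    [0,0,0],
    [0,0,0],
    [0,0,0],
    [0,0,0],
    [0,0,0],
    [0,0,0],
    [0,0,0],
    [0,0,0],
    [0,0,0],
    [0,0,0],
    [0,0,0],
    [0,0,0],
  ],
  claw=[120,120,120,120,120,120,120,120,120,120,120,120],
)

```text
clock: 23.65
ee_pos: [0.5761, -0.0234, -0.0266]
tcp_rot: [-3.141, -0.007, 1.441]
contact_force: [1.4, 12.5, 3.4]
width: 0.0499
finger_force: 6.2
```

```bash
python3 st.py
```

```text
t 23.65 along -33.52 lat -0.26 yaw 82.57929541205841 F along 12.556006900245388 lat -0.20490306013357992 z 3.406333470981879 w 0.049851482453727974
```

>>> send_rows(
  translation=[
    [-0.2,0,0],
    [-0.4,0,0],
    [-0.6,0,0],
    [-0.8,0,0],
    [-1.0,0,0],
    [-1.2,0,0],
    [-1.4,0,0],
    [-1.6,0,0],
    [-1.8,0,0],
    [-2.0,0,0],
    [-2.2,0,0],
    [-2.2,0,0],
  ],
  turn=[
    [0,0,0],
    [0,0,0],
    [0,0,0],
    [0,0,0],
    [0,0,0],
    [0,0,0],
    [0,0,0],
    [0,0,0],
    [0,0,0],
    [0,0,0],
    [0,0,0],
    [0,0,0],
  ],
  claw=[120,120,120,120,120,120,120,120,120,120,120,120],
)

```text
clock: 24.85
ee_pos: [0.5727, -0.0494, -0.0268]
tcp_rot: [-3.141, -0.002, 1.439]
contact_force: [1.5, 5.0, 0.6]
width: 0.0502
finger_force: 2.4
```

```bash
python3 st.py
```

```text
t 24.85 along -59.77 lat -0.27 yaw 82.43818466707341 F along 5.156544992830775 lat 0.7910865501086015 z 0.60564145152121 w 0.05017378198580886
```

>>> send_rows(
  translation=[
    [-0.1,0,0],
    [-0.2,0,0],
    [-0.3,0,0],
    [-0.4,0,0],
    [-0.5,0,0],
    [-0.6,0,0],
    [-0.7,0,0],
    [-0.8,0,0],
    [-0.9,0,0],
    [-1.0,0,0],
  ],
  turn=[
    [0,0,0],
    [0,0,0],
    [0,0,0],
    [0,0,0],
    [0,0,0],
    [0,0,0],
    [0,0,0],
    [0,0,0],
    [0,0,0],
    [0,0,0],
  ],
  claw=[120,120,120,120,120,120,120,120,120,120],
)

```text
clock: 25.85
ee_pos: [0.5715, -0.0583, -0.0268]
tcp_rot: [-3.141, -0.003, 1.44]
contact_force: [1.2, 6.9, 1.7]
width: 0.0497
finger_force: 3.4
```

```bash
python3 st.py
python3 - <<'E'
import pickle
from h import *
# gap seated far edge (top z .034) to stop bar face (top z .027) from the first top view, along dock line offset +-30mm
d=pickle.load(open('f0.pkl','rb'))
f=d['top'];hsv=cv2.cvtColor(f['frame'],cv2.COLOR_RGB2HSV)
m=np.zeros(hsv.shape[:2],np.uint8);m[215:285,440:470]=255
w=cv2.inRange(hsv,(0,0,140),(179,45,255))&m
n,l,s,c=cv2.connectedComponentsWithStats(w);i=1+np.argmax(s[1:,4]);ys,xs=np.where(l==i)
for z in(.023,.027):
    P=cast(f,np.c_[xs,ys],z)[:,:2];q=(P-[.5594,-.1494])@np.array([.1291,.9916]);L=(P-[.5594,-.1494])@np.array([.9916,-.1291])
    k=abs(L)<.04;print(s[i],z,np.percentile(q[k],[2,50,98])*1000)
E
```

```text
t 25.85 along -68.69 lat -0.34 yaw 82.48713260443 F along 7.040316352140752 lat 0.2729266057543423 z 1.7431677081364456 w 0.04969123800240056
[449 231  10  44 201] 0.023 [-81.87611888 -69.91521151 -65.03033395]
[449 231  10  44 201] 0.027 [-78.30985682 -68.76537662 -63.78777456]
```

>>> send_rows(
  translation=[
    [-0.1,0,0],
    [-0.2,0,0],
    [-0.3,0,0],
    [-0.4,0,0],
    [-0.5,0,0],
    [-0.6,0,0],
    [-0.7,0,0],
    [-0.8,0,0],
    [-0.9,0,0],
    [-1.0,0,0],
    [-1.1,0,0],
    [-1.2,0,0],
  ],
  turn=[
    [0,0,0],
    [0,0,0],
    [0,0,0],
    [0,0,0],
    [0,0,0],
    [0,0,0],
    [0,0,0],
    [0,0,0],
    [0,0,0],
    [0,0,0],
    [0,0,0],
    [0,0,0],
  ],
  claw=[120,120,120,120,120,120,120,120,120,120,120,120],
)

```text
clock: 27.05
ee_pos: [0.5699, -0.0702, -0.0268]
tcp_rot: [-3.141, -0.003, 1.44]
contact_force: [0.3, 6.3, 1.5]
width: 0.0502
finger_force: 3.4
```

```bash
python3 st.py
```

```text
t 27.05 along -80.68 lat -0.4 yaw 82.48594564028348 F along 6.314678586670438 lat -0.5228098090304462 z 1.5253767815604349 w 0.050167520314125656
```

>>> send_rows(
  translation=[
    [-0.1,0,0],
    [-0.2,0,0],
    [-0.3,0,0],
    [-0.4,0,0],
    [-0.5,0,0],
    [-0.6,0,0],
    [-0.7,0,0],
    [-0.8,0,0],
  ],
  turn=[
    [0,0,0],
    [0,0,0],
    [0,0,0],
    [0,0,0],
    [0,0,0],
    [0,0,0],
    [0,0,0],
    [0,0,0],
  ],
  claw=[120,120,120,120,120,120,120,120],
)

```text
clock: 27.85
ee_pos: [0.5688, -0.078, -0.0268]
tcp_rot: [-3.141, -0.004, 1.44]
contact_force: [0.8, 7.1, 1.5]
width: 0.0496
finger_force: 3.4
```

```bash
python3 st.py
```

```text
t 27.85 along -88.62 lat -0.43 yaw 82.48980201165546 F along 7.1308596458581315 lat -0.11817210677746227 z 1.5401199907411323 w 0.04962665730740615
```

>>> send_rows(
  translation=[
    [-0.1,0,0],
    [-0.2,0,0],
    [-0.3,0,0],
    [-0.4,0,0],
    [-0.5,0,0],
  ],
  turn=[
    [0,0,0],
    [0,0,0],
    [0,0,0],
    [0,0,0],
    [0,0,0],
  ],
  claw=[120,120,120,120,120],
)

```text
clock: 28.35
ee_pos: [0.5682, -0.0826, -0.0268]
tcp_rot: [-3.141, -0.004, 1.44]
contact_force: [1.1, 8.8, 1.2]
width: 0.0498
finger_force: 4.4
```

```bash
python3 st.py
```

```text
t 28.35 along -93.29 lat -0.51 yaw 82.49202484955057 F along 8.890194313809236 lat -0.06356056925897353 z 1.1553855725654605 w 0.04983168384757933
```

>>> send_rows(
  translation=[
    [-0.1,0,0],
    [-0.2,0,0],
    [-0.2,0,0],
  ],
  turn=[
    [0,0,0],
    [0,0,0],
    [0,0,0],
  ],
  claw=[120,120,120],
)

```text
clock: 28.65
ee_pos: [0.568, -0.0825, -0.0268]
tcp_rot: [-3.14, -0.006, 1.441]
contact_force: [1.0, 11.4, 2.3]
width: 0.05
finger_force: 5.4
```

```bash
python3 st.py
```

```text
t 28.65 along -93.2 lat -0.67 yaw 82.56054813728547 F along 11.469008937431555 lat -0.43775872525577625 z 2.323804287292337 w 0.04996383957089609
```

>>> send_rows(
  translation=[
    [-0.1,0,0],
    [-0.2,0,0],
    [-0.3,0,0],
    [-0.4,0,0],
    [-0.4,0,0],
  ],
  turn=[
    [0,0,0],
    [0,0,0],
    [0,0,0],
    [0,0,0],
    [0,0,0],
  ],
  claw=[120,120,120,120,120],
)

```text
clock: 29.15
ee_pos: [0.568, -0.0824, -0.0268]
tcp_rot: [-3.14, -0.011, 1.443]
contact_force: [2.0, 17.4, 3.1]
width: 0.0497
finger_force: 8.7
```

```bash
python3 st.py
```

```text
t 29.15 along -93.04 lat -0.73 yaw 82.65974826673175 F along 17.534335720519 lat -0.2581953826636962 z 3.054133856952271 w 0.04971666010503929
```

>>> send_rows(
  translation=[
    [-0.1,0,0],
    [-0.2,0,0],
    [-0.3,0,0],
    [-0.4,0,0],
    [-0.5,0,0],
    [-0.6,0,0],
    [-0.6,0,0],
    [-0.6,0,0],
    [-0.6,0,0],
  ],
  turn=[
    [0,0,0],
    [0,0,0],
    [0,0,0],
    [0,0,0],
    [0,0,0],
    [0,0,0],
    [0,0,0],
    [0,0,0],
    [0,0,0],
  ],
  claw=[120,120,120,120,120,120,120,120,120],
)

```text
clock: 30.05
ee_pos: [0.5678, -0.0821, -0.0267]
tcp_rot: [-3.139, -0.017, 1.445]
contact_force: [3.2, 27.1, 4.1]
width: 0.0497
finger_force: 13.7
```

```bash
python3 st.py
```

```text
t 30.05 along -92.82 lat -0.88 yaw 82.80434726394083 F along 27.278738752938377 lat -0.304581036643626 z 4.122353885220148 w 0.0497374699234174
```

>>> send_rows(
  translation=[
    [0.5,0,0],
    [1.0,0,0],
    [1.5,0,0],
    [2.5,0,0],
    [3.5,0,0],
    [3.5,0,-3],
    [3.5,0,-7],
    [3.5,0,-11],
    [3.5,0,-15],
    [3.5,0,-15],
    [3.5,0,-15],
  ],
  turn=[
    [0,0,0],
    [0,0,0],
    [0,0,0],
    [0,0,0],
    [0,0,0],
    [0,0,0],
    [0,0,0],
    [0,0,0],
    [0,0,0],
    [0,0,0],
    [0,0,0],
  ],
  claw=[120,120,120,120,120,120,120,120,120,120,120],
)

```text
clock: 31.15
ee_pos: [0.5715, -0.0634, 0.124]
tcp_rot: [3.14, -0.0, 1.438]
contact_force: [0.1, 0.3, -0.6]
width: 0.0497
finger_force: 0.0
```

```bash
python3 look.py w11 .034
python3 - <<'E'
from station import robot
from h import *
f=robot.grab_frame('side');a=cv2.resize(f['frame'][190:280,170:320],(500,300))
b=cv2.resize(cv2.imread('pics/w11.png'),(640,480))[90:390,170:470]
cv2.imwrite('pics/c11.png',np.hstack([a[:,:,::-1],b]))
E
```

```text
[ 0.57149956 -0.06339881  0.12395688] [ 3.13955499e+00 -5.82195780e-05  1.43760604e+00] 0.049747951433982474
[ 262  317  115   47 1780] ((557.3427124023438, -156.431640625), (43.90858840942383, 99.46607971191406), 82.35820770263672)
[260 260 119  18 882] ((566.3651123046875, -90.84111022949219), (14.727346420288086, 97.88054656982422), 81.22599029541016)
[172 349  17  76 533] ((427.163330078125, -185.50328063964844), (77.86546325683594, 12.176959991455078), 74.8104019165039)
[459 376   9  49 258] ((679.3045043945312, -233.06008911132812), (50.04771041870117, 6.867143630981445), 84.90178680419922)
```

View pics/c11.png

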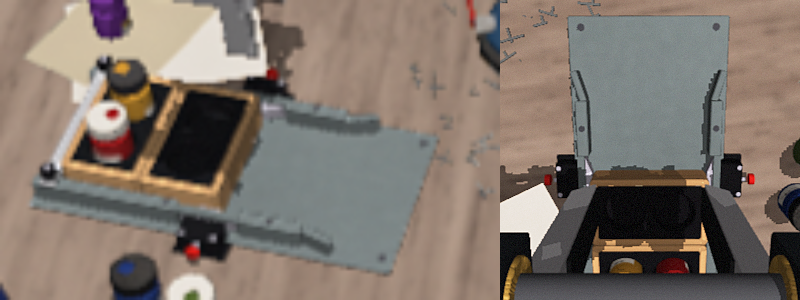

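The side crop shows both blocks touching, the row tight against the stop bar with no gap, and both pots upright.

```bash
python3 -c "
from station import robot
print(robot.job_done())"
```

```text
the job is handed in; nothing more can be done
None
```

I pushed the empty block into the dock and closed the row up against the end stop with about 27 N at the wrist (roughly 20 N of it estimated on the stop); the last pictures show no gap and both pots upright, and the job is handed in with no verdict returned.

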